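Close the sample chamber of the bench reader

ROBOT

A 6-joint arm with a two-finger parallel gripper is mounted at the origin on the work surface. World frame = base frame: x ahead of the robot, y to its left, z up, the work surface at z = 0. Lengths are in m, angles in rad, forces in N, time in s.
With the tool pointing down it reaches from about 0.35 to 0.975 m from the base axis. Payload 4.9 kg.
Tool frame: the origin (TCP) lies on the mounting face of the last link; the fingertips stand 173 mm ahead of it and the grasp point (between the pads) lies 155 mm ahead of it; z points along the fingers, y is the direction in which the jaws open and shut (so a half turn about z gives the same grasp; the last joint's range is limited). The gripper opens to 85 mm and grips with 20 to 120 N. Pads are 22 mm wide; open, the fingers measure 114 mm over their backs; the gripper's body (76 mm by 85 mm) begins 54 mm behind the grasp point. The pads swing forward as they close: fully open they stand 13 mm farther back than shut.
Start: joints at [-1.318, 0.053, 1.613, -0, 1.476, -0.119], TCP at [0.227, -0.582, 0.405] pointing down, gripper open.
Joint ranges: [-3.01, 3.01], [-1.01, 2.22], [0.06, 2.58], [-1.02, 4.17], [0.09, 2.62], [-3.14, 3.14]. Speed limits (rad/s): [2.57, 2.57, 3.14, 3.14, 3.14, 3.14].

INTERFACE

Orientations are given as a unit quaternion [w, x, y, z].
In Python, from plant import manip gives the robot as it stands.
- The arm moves only by the tool play_rows, never from a script. Its argument "increments" is a list of rows, each an object with "offset": the shift along the tool's x, y, z in mm, a list of three; "twist": the turn about the tool's z in rad; "grip": the opening, from 0 (shut) to 1 (fully open). In form: [{"offset": [dx, dy, dz], "twist": twist, "grip": grip}, ...]. A call has 1 to 5 rows; each row is the pose to reach, as a shift and turn from the pose commanded when the call began, along the tool's axes at that moment; what a row does not reach only later rows make up. A row lasts 1/12 s, in which the tool goes at most 41.7 mm and 7.16 degrees, less where a joint would pass 70% of its speed; a pose out of reach is approached as far as the arm can. A call with a gripper value outside its range is refused whole. The fingers move at their own pace and stop on an object; the grip force is fixed at half the most. Time passes only in rows, so rows that repeat a pose let the fingers close. It gives the time, the measured TCP pose, the force and the opening at its end, in the units of the state.
- manip.state(): the state, without advancing time (a new reading comes with each control period).
- manip.grab_frame(name): name is "scene" or "top" or "wrist"; returns the picture (480x640x3 uint8, blue, green, red); there is no depth.
- manip.get_calibration(name): a dict with "fx", "fy", "cx", "cy" (pixels), "T" (4x4, takes a point from camera to world coordinates). Camera axes: x right, y down, z forward; pixel columns grow to the right and rows downward; lengths in m; the calibration is good to about 2 mm. A picture is of the moment at which its call begins: read the wrist's pose just before it. get_calibration takes no time and is no camera call; for the wrist camera it gives the pose at the moment of the call.
- manip.job_done(): hands the job in, once; it reports no verdict.
Trained networks look in the newest picture that a camera, given by its name, has taken for a name from the list of things; names that differ only in an ending like _2 or _b are one class to them, and where a whole thing is asked for, a point or a joint stands for the part that bears it (a point fixed in the world has none). Each returns a list of dicts, best first, with "p" (0 to 1); they miss things now and then, are a little off and sometimes report something else, mostly with a low value. They report only what shows in the picture. A call takes as long as a camera call. They do not tell look-alikes from the thing itself.
- manip.boxes_of(query, camera): "xyz" ([x, y, z] in m, in the coordinates of the camera as it stood for that picture, good to about 4 mm: the middle of the surface that is visible of it).
- manip.tip_of(query, camera): "xyz" ([x, y, z] in m, in the coordinates of the camera as it stood for that picture, good to about 4 mm: a listed point, or the origin of a listed thing).
The state is a dict: "time": time; "joint_pos": joint angles; "joint_vel": joint speeds; "joint_efforts": joint torques, N m; "tool_pos": TCP position; "tool_rot": TCP orientation; "contact_force": force on the tool from outside, world axes, zero at the start; "ft_torque": the same for the moment, N m; "gripper_width": opening from 0.0 (shut) to 1.0 (fully open).
Only numpy, scipy, OpenCV 4.12 (cv2) and the standard library are available. Lean on these libraries where they do the work, as an engineer would, in place of code of your own. Each camera call takes 0.05 s, during which the arm holds its last target. There are 200 camera calls.

TASK

Close the reader's round sample chamber with the round knobbed cover that fits it: holding the cover by its knob, tilt it, put its lowered edge into the round recess under the steel lip, then bring it down level so that it lies flat on the ledge, and only then let go. Do it gently, without forcing it in. Leave the small round cover and the square cover where they are.

Things in the scene. Friction and masses are not known exactly. Their poses are not given: they have to be found in the camera images.
- cover: Cover to fit: grey metal disc, 90 mm diameter, 6 mm thick, with a central black knob (24 mm diameter, its top 50 mm above the underside); 0.13 kg. Lies knob up. Origin: centre of underside; z up the knob; yaw means nothing. Hold the knob about 38 mm above the underside, so that fingertips clear the recess rim. Fits only tilted 15 to 30 degrees, low edge first under the lip, then levelled.
- reader: Fixed grey reader. Origin: on the table under the centre of its round recess: 102 mm diameter, ledge 40 mm above the table, rim 56, a 70 mm bore below the ledge. x: level, towards the steel lip (away from robot, within 25 degrees); z up. The lip, 60 mm wide along y, overhangs the ledge from the rim in to x = 31 mm; its underside is at 60, its top at 66 mm. Body: x -85 to 85, y -90 to 180 mm.
- small_cover: Bystander, to be left alone: cover of the same make, round grey metal disc of only 58 mm diameter, same thickness and same knob. Origin: centre of the underside, z up.
- square_cover: Bystander, to be left alone: cover of the same make, square grey metal plate 92 x 92 mm, same thickness and same knob. Origin: centre of the underside, z up.
Things that resemble listed ones, but are neither listed nor needed, are in the scene too. Leave any green or pink look-alike of the cover alone.

How it is judged:
On the way, in this order (a step that is already met when the one before it is completed fails the run):
1. the cover, held and tilted by more than 8 degrees, has its lowered edge in the recess (angle between cover's own z axis and vertical between 0.14 and 0.8 rad and z of cover in the frame of reader below 0.07 m and horizontal distance between cover and reader below 0.035 m and contact force between the fingers and cover above 0.5 N), for 0.1 s.
2. the cover, still held, is level (within 8 degrees) and down in the recess, less than 10 mm above the ledge (angle between cover's own z axis and vertical below 0.14 rad and z of cover in the frame of reader below 0.05 m and horizontal distance between cover and reader below 0.015 m and contact force between the fingers and cover above 0.5 N), for 0.1 s.
At the end, for the whole second after the job is handed in: The 90 mm cover lies at rest flat on the ledge of the recess (within 4 mm of the ledge's height, 4 degrees of level and 12 mm of the centre, its far edge under the lip), and the other two covers are within 30 mm of where they were (angle between cover's own z axis and vertical below 0.07 rad and z of cover in the frame of reader between 0.036 and 0.044 m and horizontal distance between cover and reader below 0.012 m and linear speed of cover below 0.02 m/s and distance of each of small_cover, square_cover from where it was at the start of the episode below 0.03 m); the robot touches nothing.
It fails at once if the small or the square cover is displaced by more than 30 mm (distance of any of small_cover, square_cover from where it was at the start of the episode above 0.03 m).
It fails at once if the cover is forced against the reader with more than 50 N (contact force between cover and reader above 50 N).
It also fails if it takes over 38 s, if anything falls off the work surface, if the arm or the gripper's body presses on something with over 40 N, if the wrist force passes 120 N, or if a joint passes its speed limit or range.

## Working session

There is one attempt and no reset: what is moved stays moved. The work goes in short steps, Python scripts to look and compute and a tool call to move; the robot and the scene stay as the last step left them, time stands still between calls to the robot, and variables do not carry over. Pictures are saved under pics/ and viewed, about 8 in all and at most 12, crops included, and the job is handed in when it is done.

Besides the shell and the picture viewer there is one more tool, called after "Request:" in YAML: its name, and indented under it one key for each argument. play_rows: Moves the arm, as the interface text tells. Its arguments: {"type":"object","properties":{"increments":{"type":"array"}},"required":["increments"]}

```bash
ls; mkdir -p pics
cat > h.py <<'E'
from plant import manip
import numpy as np, cv2
def snap(c,f):
    im=manip.grab_frame(c); cv2.imwrite('pics/'+f,im); return im
def w(c,xyz):
    T=np.array(manip.get_calibration(c)['T']); return (T@np.r_[xyz,1])[:3]
def px(c,p):
    k=manip.get_calibration(c);q=np.linalg.inv(np.array(k['T']))@np.r_[p,1]
    return np.round([k['fx']*q[0]/q[2]+k['cx'],k['fy']*q[1]/q[2]+k['cy']]).astype(int)
def ray(c,u,v,z):
    k=manip.get_calibration(c);T=np.array(k['T']);d=T[:3,:3]@np.array([(u-k['cx'])/k['fx'],(v-k['cy'])/k['fy'],1]);o=T[:3,3]
    return o+d*(z-o[2])/d[2]
E
python3 - <<'E'
from h import *
np.set_printoptions(precision=4,suppress=True)
s=manip.state();print(s)
ims=[]
for c in ['top','scene']:
    ims.append(snap(c,c+'0.png'))
    for q in ['cover','reader','small_cover','square_cover']:
        for r in manip.tip_of(q,c)[:5]:
            p=w(c,r['xyz']);print(c,q,'%.2f'%r['p'],p,px(c,p))
E
```

```text
pics
{'time': 0.0, 'joint_pos': array([-1.318 ,  0.0534,  1.6143, -0.    ,  1.476 , -0.119 ]), 'joint_vel': array([-0.0016,  0.0007,  0.0001, -0.0001, -0.0013,  0.0006]), 'joint_efforts': array([  0.0002, -39.3686, -37.0176,  -0.0001,   0.0072,   0.    ]), 'tool_pos': array([ 0.227 , -0.582 ,  0.4034]), 'tool_rot': array([-0.001 ,  0.9828,  0.1848, -0.0001]), 'contact_force': array([ 0.0643,  0.3271, -0.4829]), 'ft_torque': array([-0.0169, -0.0433,  0.0051]), 'gripper_width': 1.000358250009512}
top cover 0.83 [ 0.5044 -0.3886 -0.0004] [465 251]
top cover 0.80 [ 0.4983 -0.2632  0.0004] [404 250]
top cover 0.65 [ 0.3721 -0.2689 -0.0055] [405 312]
top reader 0.71 [ 0.548   0.1629 -0.0028] [202 215]
top small_cover 0.68 [ 0.468  -0.084   0.0045] [316 259]
top small_cover 0.49 [ 0.5491  0.163  -0.0019] [202 214]
top square_cover 0.81 [ 0.6207 -0.1173 -0.0003] [336 189]
scene cover 0.95 [ 0.3681 -0.2711 -0.0007] [214 226]
scene cover 0.87 [ 0.5022 -0.3829  0.0028] [144 268]
scene cover 0.60 [ 0.499  -0.2609  0.003 ] [215 262]
scene reader 0.76 [0.547  0.1633 0.0029] [452 262]
scene small_cover 0.96 [ 0.4707 -0.0788 -0.0032] [314 249]
scene square_cover 0.81 [ 0.6234 -0.1202  0.0006] [301 303]
```

View pics/top0.png

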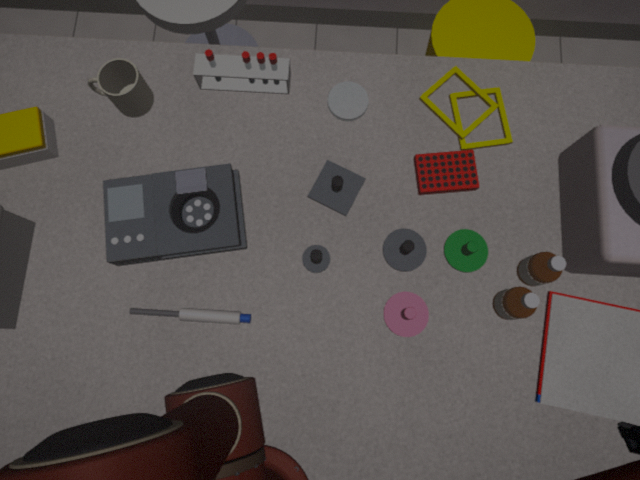

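View pics/scene0.png

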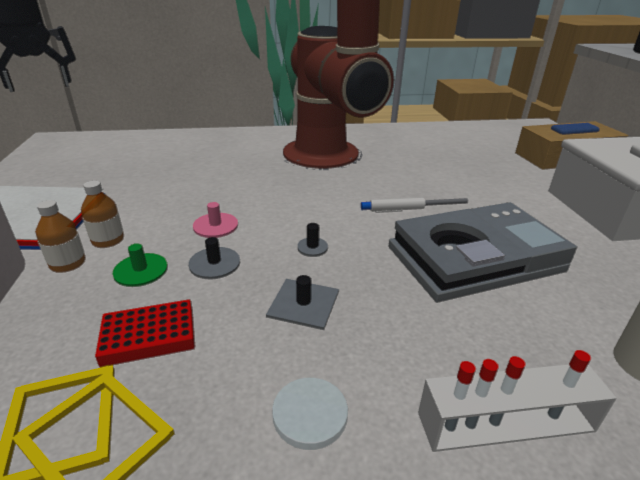

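Candidates in the top view are green (465,251), pink (406,313), small grey (316,259), square grey (336,189) and the 90 mm grey round disc (404,250). The grey one fits the description, so I'll move above it and check up close. The tool can't be tilted, so I plan to pivot the cover about the jaw axis by pressing it on an outer edge of the reader.

Request:
play_rows:
  increments:
    - {"offset":[36,-19,0],"twist":0.06,"grip":1}
    - {"offset":[72,-38,0],"twist":0.12,"grip":1}
    - {"offset":[108,-57,0],"twist":0.18,"grip":1}
    - {"offset":[144,-76,0],"twist":0.24,"grip":1}
    - {"offset":[180,-95,0],"twist":0.255,"grip":1}

```text
time: 0.92
tool_pos: [0.361, -0.4269, 0.4049]
tool_rot: [0.0, 0.998, 0.057, 0.0]
contact_force: [1.2, -0.4, 0.4]
gripper_width: 0.997
```

```bash
cat >> h.py <<'E'
from scipy.spatial.transform import Rotation as R
def rot():
    q=manip.state()['tool_rot'];return R.from_quat([q[1],q[2],q[3],q[0]]).as_matrix()
def to_tool(target):  # mm in tool axes from the measured TCP
    return np.round(rot().T@(np.array(target)-manip.state()['tool_pos'])*1000,1)
def head(): 
    r=rot();return np.degrees(np.arctan2(r[1,0],r[0,0]))
np.set_printoptions(precision=4,suppress=True)
E
python3 -c "
from h import *
print(manip.state()['tool_pos'],head(),to_tool([.4985,-.262,.36]))"
```

```text
[ 0.361  -0.4269  0.4049] 6.524887663027028 [ 155.3 -148.2   44.8]
```

Request:
play_rows:
  increments:
    - {"offset":[27,-26,8],"twist":0,"grip":1}
    - {"offset":[54,-52,16],"twist":0,"grip":1}
    - {"offset":[81,-78,24],"twist":0,"grip":1}
    - {"offset":[108,-104,32],"twist":0,"grip":1}
    - {"offset":[130,-124,38],"twist":0,"grip":1}

```text
time: 1.33
tool_pos: [0.476, -0.2877, 0.3662]
tool_rot: [-0.0, 0.998, 0.059, 0.0]
contact_force: [0.8, 0.7, -0.2]
gripper_width: 0.998
```

```bash
python3 -c "
from h import *
print(manip.state()['tool_pos'],head(),manip.get_calibration('wrist')['T'])
T0=manip.get_calibration('wrist')
snap('wrist','w1.png')
for q in ['cover','small_cover']:
  for f in (manip.tip_of,manip.boxes_of):
    for r in f(q,'wrist')[:3]:
        p=w('wrist',r['xyz']);print(q,f.__name__,'%.2f'%r['p'],p,px('wrist',p),to_tool([p[0],p[1],.193]))"
```

```text
[ 0.476  -0.2877  0.3662] 6.7631008938464285 [[ 0.1177 -0.9507 -0.2868  0.5496]
 [-0.9931 -0.1129 -0.0331 -0.2799]
 [-0.0009  0.2887 -0.9574  0.3356]
 [ 0.      0.      0.      1.    ]]
cover call 0.91 [ 0.5073 -0.3892 -0.0001] [440 192] [ 18.1 105.8 172.1]
cover call 0.76 [ 0.4974 -0.2576  0.0035] [295 186] [ 24.3 -26.1 172.4]
cover call 0.65 [ 0.369  -0.2676 -0.0038] [293 311] [-104.3  -31.8  172.5]
cover call 0.71 [ 0.3761 -0.2714  0.0066] [295 308] [-96.7 -28.7 173.1]
cover call 0.69 [ 0.5042 -0.263   0.0106] [299 179] [ 31.4 -21.7 173. ]
small_cover call 0.90 [ 0.4688 -0.088   0.0002] [104 192] [  17.5 -200.9  173.5]
small_cover call 0.69 [ 0.4759 -0.094   0.0059] [106 186] [  24.  -194.9  173.8]
```

View pics/w1.png

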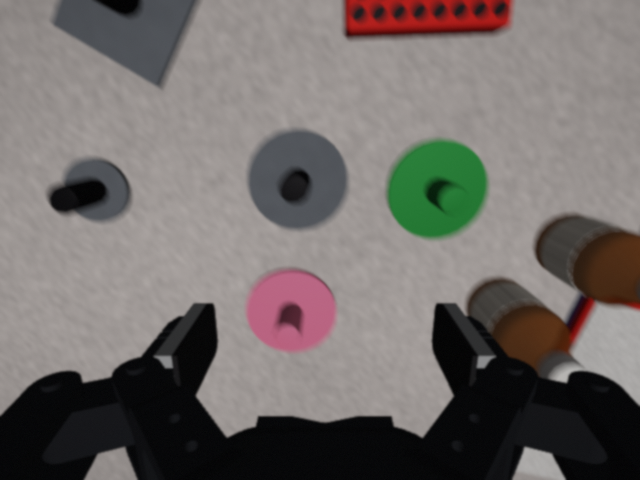

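The grey 90 mm disc is centred near (298,179). Pink is at (291,310), green at (438,188), small grey at (97,190) and the square at the top left. It's the right one.

```bash
python3 -c "
from h import *
im=cv2.imread('pics/w1.png')
sub=im[110:250,225:370].astype(int)
m=((sub.max(2)-sub.min(2)<25)&(sub.mean(2)<115)).astype('uint8')
c=max(cv2.findContours(m,0,2)[0],key=cv2.contourArea);e=cv2.fitEllipse(cv2.convexHull(c));u,v=e[0][0]+225,e[0][1]+110
print(u,v,e[1]);p=ray('wrist',u,v,.005);print(p,to_tool([p[0],p[1],.193]))"
```

```text
297.3966827392578 179.05612182617188 (98.60266876220703, 99.32182312011719)
[ 0.5023 -0.2638  0.005 ] [ 30.3 -23.2 174. ]
```

Request:
play_rows:
  increments:
    - {"offset":[15,-12,30],"twist":0,"grip":1}
    - {"offset":[29,-23,65],"twist":0,"grip":1}
    - {"offset":[29,-23,104],"twist":0,"grip":1}
    - {"offset":[29,-23,142],"twist":0,"grip":1}
    - {"offset":[29,-23,173],"twist":0,"grip":1}

```text
time: 2.0
tool_pos: [0.5, -0.2647, 0.1916]
tool_rot: [-0.0, 0.998, 0.057, -0.0]
contact_force: [0.5, -0.9, 0.4]
gripper_width: 1.001
```

Request:
play_rows:
  increments:
    - {"offset":[0,0,0],"twist":0,"grip":0.6}
    - {"offset":[0,0,0],"twist":0,"grip":0.3}
    - {"offset":[0,0,0],"twist":0,"grip":0}
    - {"offset":[0,0,0],"twist":0,"grip":0}
    - {"offset":[0,0,0],"twist":0,"grip":0}

```text
time: 2.42
tool_pos: [0.5021, -0.2649, 0.197]
tool_rot: [0.001, 0.998, 0.058, 0.002]
contact_force: [0.4, 0.6, 1.0]
gripper_width: 0.303
```

Request:
play_rows:
  increments:
    - {"offset":[0,0,0],"twist":0,"grip":0}
    - {"offset":[0,0,-5],"twist":0,"grip":0}
    - {"offset":[0,0,-40],"twist":0,"grip":0}
    - {"offset":[0,0,-78],"twist":0,"grip":0}
    - {"offset":[0,0,-110],"twist":0,"grip":0}

```text
time: 2.83
tool_pos: [0.5008, -0.2636, 0.3058]
tool_rot: [0.0, 0.998, 0.058, 0.0]
contact_force: [1.1, -0.2, -0.9]
gripper_width: 0.263
```

Request:
play_rows:
  increments:
    - {"offset":[0,-30,-10],"twist":0,"grip":0}
    - {"offset":[0,-69,-20],"twist":0,"grip":0}
    - {"offset":[0,-108,-30],"twist":0,"grip":0}
    - {"offset":[0,-147,-40],"twist":0,"grip":0}
    - {"offset":[0,-186,-40],"twist":0,"grip":0}

```text
time: 3.25
tool_pos: [0.4792, -0.0777, 0.3468]
tool_rot: [0.001, 0.998, 0.058, 0.002]
contact_force: [1.4, 0.1, -1.1]
gripper_width: 0.256
```

Request:
play_rows:
  increments:
    - {"offset":[0,-39,0],"twist":0,"grip":0}
    - {"offset":[0,-78,0],"twist":0,"grip":0}
    - {"offset":[0,-117,0],"twist":0,"grip":0}
    - {"offset":[0,-156,0],"twist":0,"grip":0}
    - {"offset":[0,-190,0],"twist":0,"grip":0}

```text
time: 3.67
tool_pos: [0.4561, 0.1117, 0.3443]
tool_rot: [-0.0, 0.998, 0.059, 0.001]
contact_force: [0.8, -0.6, -1.6]
gripper_width: 0.263
```

Request:
play_rows:
  increments:
    - {"offset":[0,-30,0],"twist":0,"grip":0}
    - {"offset":[0,-45,0],"twist":0,"grip":0}
    - {"offset":[0,-45,0],"twist":0,"grip":0}
    - {"offset":[0,-45,0],"twist":0,"grip":0}

```text
time: 4.0
tool_pos: [0.4516, 0.1548, 0.344]
tool_rot: [0.0, 0.998, 0.059, 0.0]
contact_force: [0.5, -1.1, -1.1]
gripper_width: 0.254
```

```bash
python3 -c "
from h import *
print(manip.state()['tool_pos'],head())
snap('wrist','w2.png')
for c in ['wrist']:
  for q in ['reader','cover']:
    for r in manip.tip_of(q,c)[:3]:
        p=w(c,r['xyz']);print(q,'%.2f'%r['p'],p,px(c,p))
k=manip.get_calibration('wrist');print(k['fx'],k['cx'],k['cy'],k['T'])"
```

```text
[0.4516 0.1548 0.344 ] 6.812164832461771
reader 0.55 [ 0.5503  0.1629 -0.0031] [326  96]
cover 0.67 [0.4493 0.1531 0.1474] [322 291]
cover 0.60 [ 0.468  -0.0852  0.0037] [597 231]
368.35843484010616 324.32857799040545 239.3243804187329 [[ 0.1153 -0.951  -0.2869  0.5257]
 [-0.9933 -0.1104 -0.0333  0.161 ]
 [-0.      0.2888 -0.9574  0.3132]
 [ 0.      0.      0.      1.    ]]
```

View pics/w2.png

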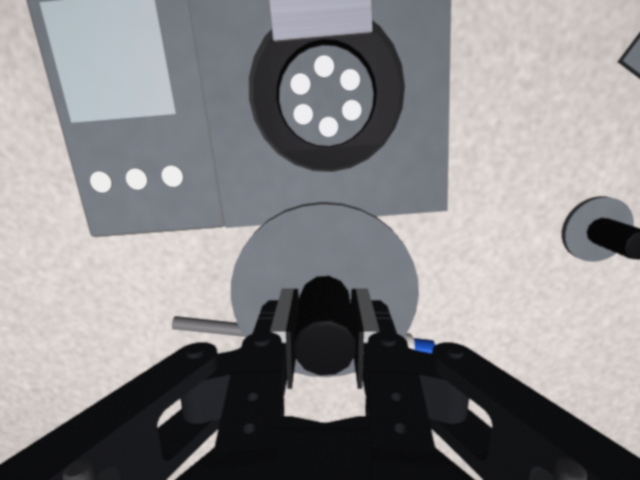

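```bash
python3 -c "
from h import *
r=lambda u,v,z:ray('wrist',u,v,z)[:2]
a,b,c=r(249,92,.056),r(404,92,.056),r(326,171,.056)
A=np.array([[2*(b-a)[0],2*(b-a)[1]],[2*(c-a)[0],2*(c-a)[1]]]);o=np.linalg.solve(A,[b@b-a@a,c@c-a@a]);print('rim centre',o,np.linalg.norm(o-a))
def yaw(p,q,z):
    d=r(*p,z)-r(*q,z);return np.degrees(np.arctan2(-d[0],d[1]))
print('yaw',yaw((273,41),(372,34),.066),yaw((92,236),(447,210),.056))
Y=np.radians(yaw((92,236),(447,210),.056));ex=np.array([np.cos(Y),np.sin(Y)]);ey=np.array([-ex[1],ex[0]])
for n,p,z in [('nearL',(92,236),.056),('nearR',(447,210),.056),('rightup',(450,5),.056),('lip',(322,37),.066)]:
    d=r(*p,z)-o;print(n,d@ex,d@ey)
t=manip.state()['tool_pos'];d=t[:2]-o;print('tcp in reader',d@ex,d@ey,np.degrees(Y),ex)
"
```

```text
rim centre [0.5478 0.1622] 0.05043627796371902
yaw 10.24460436145602 10.922317794301504
nearL -0.08413903596768799 0.17720193740278137
nearR -0.08413903596768799 -0.07986154482206141
rightup 0.04422798230510685 -0.07902271585902364
lip 0.030490663519128988 0.0005261513668811727
tcp in reader -0.09568553919502394 0.009521256754602725 10.922317794301506 [0.9819 0.1895]
```

Rim centre is (0.548, 0.162), yaw about 10.7°. Next I'll check the reader's far edge as the place to tilt the cover.

```bash
python3 -c "
from h import *
im=cv2.imread('pics/top0.png')[150:275,90:260];im=cv2.convertScaleAbs(cv2.resize(im,None,fx=4.5,fy=4.5,interpolation=2),alpha=1.6)
sc=cv2.imread('pics/scene0.png')[190:300,380:590]
o=np.array([.5478,.1622]);Y=np.radians(10.7);ex=np.array([np.cos(Y),np.sin(Y)]);ey=np.array([-ex[1],ex[0]])
for x,y,z,col in [(85,-80,56,(0,0,255)),(85,0,56,(0,0,255)),(75,-80,56,(0,255,0)),(75,0,56,(0,255,0)),(85,-90,0,(255,0,255)),(85,40,56,(0,0,255))]:
    P=np.r_[o+ex*x/1e3+ey*y/1e3,z/1e3]
    u=px('top',P)-[90,150];cv2.circle(im,tuple(int(a) for a in u*4.5),4,col,1)
    u=px('scene',P)-[380,190];cv2.circle(sc,tuple(int(a) for a in u),1,col,-1)
cv2.imwrite('pics/crop.png',im);cv2.imwrite('pics/crop2.png',cv2.resize(sc,None,fx=3.6,fy=3.6,interpolation=2))
"
```

```text
(no output)
```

View pics/crop2.png

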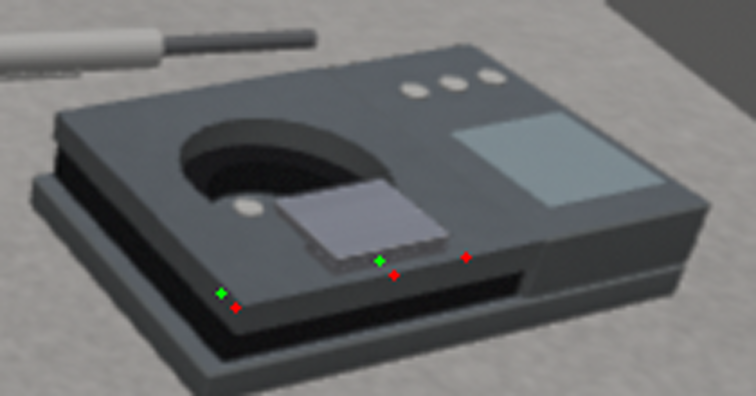

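The far deck edge at x≈85 and z≈56 is free, and the lip ends near x≈78 for |y|<30. I'll press the cover's near edge there at y≈−55, which needs no extra turning.

Request:
play_rows:
  increments:
    - {"offset":[36,8,0],"twist":-0.068,"grip":0}
    - {"offset":[74,17,0],"twist":-0.068,"grip":0}
    - {"offset":[112,26,0],"twist":-0.068,"grip":0}
    - {"offset":[150,35,5],"twist":-0.068,"grip":0}
    - {"offset":[188,44,18],"twist":-0.068,"grip":0}

```text
time: 4.57
tool_pos: [0.6466, 0.1306, 0.3278]
tool_rot: [0.0, 0.996, 0.091, 0.002]
contact_force: [0.3, 0.2, -0.8]
gripper_width: 0.256
```

Request:
play_rows:
  increments:
    - {"offset":[20,4,15],"twist":0,"grip":0}
    - {"offset":[32,4,33],"twist":0,"grip":0}
    - {"offset":[32,4,51],"twist":0,"grip":0}
    - {"offset":[32,4,51],"twist":0,"grip":0}

```text
time: 4.9
tool_pos: [0.6754, 0.1325, 0.2692]
tool_rot: [0.0, 0.996, 0.091, -0.004]
contact_force: [-0.9, -0.5, -2.9]
gripper_width: 0.264
```

```bash
cat >> h.py <<'E'
O=np.array([.5478,.1622]);Y=np.radians(10.7);EX=np.array([np.cos(Y),np.sin(Y)]);EY=np.array([-EX[1],EX[0]])
def rd(p=None):
    p=manip.state()['tool_pos'] if p is None else p
    d=np.array(p)[:2]-O;return np.round([d@EX*1e3,d@EY*1e3,p[2]*1e3],1)
E
python3 -c "
from h import *
S=[manip.state()];print(rd(),head())
snap('wrist','w3.png');print(rd())
for r in manip.tip_of('cover','wrist')[:2]: p=w('wrist',r['xyz']);print(r['p'],rd(p))
print(rd(),manip.state()['contact_force'])"
```

```text
[119.8 -52.9 269.2] 10.451081826632699
[119.9 -52.6 271.3]
0.88 [116.1 -51.7  79.7]
[120.3 -52.3 273.6] [ 0.6088  0.2072 -0.6511]
```

Request:
play_rows:
  increments:
    - {"offset":[0,4,10],"twist":0,"grip":0}
    - {"offset":[0,4,18],"twist":0,"grip":0}
    - {"offset":[0,4,23],"twist":0,"grip":0}
    - {"offset":[0,4,25],"twist":0,"grip":0}
    - {"offset":[0,4,26],"twist":0,"grip":0}

```text
time: 5.42
tool_pos: [0.6774, 0.1304, 0.252]
tool_rot: [0.0, 0.996, 0.092, 0.001]
contact_force: [-2.4, -1.6, 10.3]
gripper_width: 0.259
```

Request:
play_rows:
  increments:
    - {"offset":[0,0,1],"twist":0,"grip":0}
    - {"offset":[0,0,2],"twist":0,"grip":0}
    - {"offset":[0,0,3],"twist":0,"grip":0}
    - {"offset":[0,0,3],"twist":0,"grip":0}

```text
time: 5.75
tool_pos: [0.6781, 0.1305, 0.2509]
tool_rot: [0.0, 0.996, 0.092, 0.003]
contact_force: [-1.7, -0.8, 13.2]
gripper_width: 0.262
```

Request:
play_rows:
  increments:
    - {"offset":[0,0,1],"twist":0,"grip":0}
    - {"offset":[0,0,2],"twist":0,"grip":0}
    - {"offset":[0,0,3],"twist":0,"grip":0}
    - {"offset":[0,0,3],"twist":0,"grip":0}

```text
time: 6.08
tool_pos: [0.6791, 0.1307, 0.249]
tool_rot: [0.0, 0.996, 0.092, 0.005]
contact_force: [2.1, 0.3, 13.0]
gripper_width: 0.255
```

```bash
python3 -c "
from h import *
print(rd(),manip.state()['contact_force'],manip.state()['ft_torque'])
snap('wrist','w4.png');im=snap('scene','s4.png');print(px('scene',[.677,.13,.08]))
for c in ['wrist','scene']:
  for r in manip.tip_of('cover',c)[:3]: p=w(c,r['xyz']);print(c,r['p'],rd(p))
print(rd())
u=px('scene',[.677,.13,.08])
cv2.imwrite('pics/c4.png',cv2.resize(im[u[1]-90:u[1]+70,u[0]-110:u[0]+110],None,fx=3.5,fy=3.5,interpolation=2))"
```

```text
[123.1 -55.3 249. ] [ 2.1417  0.262  13.0259] [-0.0764  0.1969 -0.0091]
[476 273]
wrist 0.9 [116.8 -56.   53.8]
scene 0.8 [-148.8 -531.     3.8]
scene 0.77 [-256.  -388.    -1.4]
scene 0.68 [118.4 -52.8  55.5]
[123.2 -55.3 249. ]
```

View pics/c4.png

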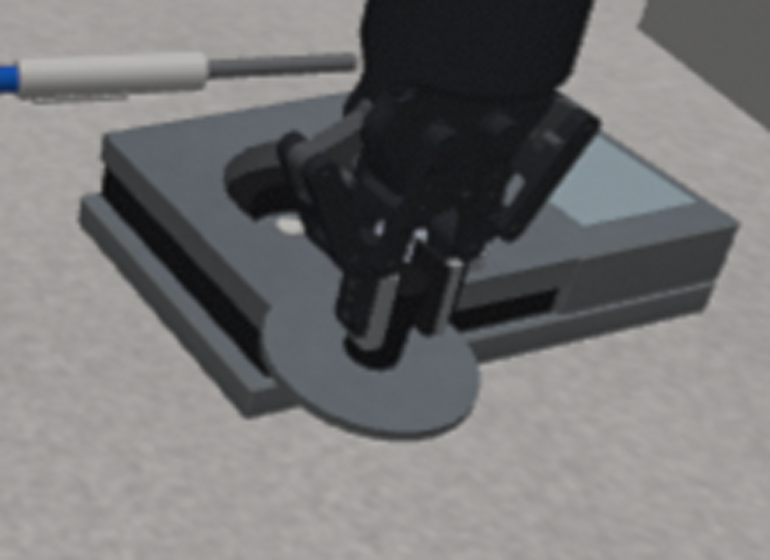

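Force is holding near 13 N, so the cover is pivoting in the grip. I'll keep going slowly.

Request:
play_rows:
  increments:
    - {"offset":[0,0,1],"twist":0,"grip":0}
    - {"offset":[0,0,2],"twist":0,"grip":0}
    - {"offset":[0,0,3],"twist":0,"grip":0}
    - {"offset":[0,0,4],"twist":0,"grip":0}
    - {"offset":[0,0,5],"twist":0,"grip":0}

```text
time: 6.7
tool_pos: [0.6804, 0.1309, 0.2463]
tool_rot: [-0.0, 0.996, 0.092, 0.008]
contact_force: [4.8, 0.6, 17.3]
gripper_width: 0.257
```

Request:
play_rows:
  increments:
    - {"offset":[0,0,1],"twist":0,"grip":0}
    - {"offset":[0,0,2],"twist":0,"grip":0}
    - {"offset":[0,0,3],"twist":0,"grip":0}
    - {"offset":[0,0,4],"twist":0,"grip":0}
    - {"offset":[0,0,4],"twist":0,"grip":0}

```text
time: 7.12
tool_pos: [0.6814, 0.1311, 0.2438]
tool_rot: [-0.0, 0.996, 0.092, 0.01]
contact_force: [6.2, 1.4, 17.3]
gripper_width: 0.263
```

Request:
play_rows:
  increments:
    - {"offset":[0,0,1],"twist":0,"grip":0}
    - {"offset":[0,0,2],"twist":0,"grip":0}
    - {"offset":[0,0,3],"twist":0,"grip":0}
    - {"offset":[0,0,4],"twist":0,"grip":0}
    - {"offset":[0,0,5],"twist":0,"grip":0}

```text
time: 7.53
tool_pos: [0.6825, 0.1313, 0.2405]
tool_rot: [-0.0, 0.996, 0.092, 0.013]
contact_force: [9.9, 2.1, 24.1]
gripper_width: 0.261
```

Request:
play_rows:
  increments:
    - {"offset":[0,0,1],"twist":0,"grip":0}
    - {"offset":[0,0,2],"twist":0,"grip":0}
    - {"offset":[0,0,3],"twist":0,"grip":0}
    - {"offset":[0,0,3],"twist":0,"grip":0}

```text
time: 7.87
tool_pos: [0.6831, 0.1313, 0.2379]
tool_rot: [-0.0, 0.996, 0.092, 0.014]
contact_force: [10.9, 2.7, 19.5]
gripper_width: 0.257
```

```bash
python3 -c "
from h import *
print(rd(),manip.state()['contact_force'])
im=snap('scene','s5.png');snap('wrist','w5.png')
for r in manip.tip_of('cover','wrist')[:2]: p=w('wrist',r['xyz']);print(r['p'],rd(p))
u=[476,273]
cv2.imwrite('pics/c5.png',np.hstack([cv2.resize(im[183:343,366:586],(550,400)),cv2.resize(cv2.imread('pics/w5.png')[100:400,200:450],(333,400))])[:,:800])"
```

```text
[127.2 -55.5 237.9] [10.9392  2.728  19.4553]
0.64 [114.2 -52.5  47.8]
```

View pics/c5.png

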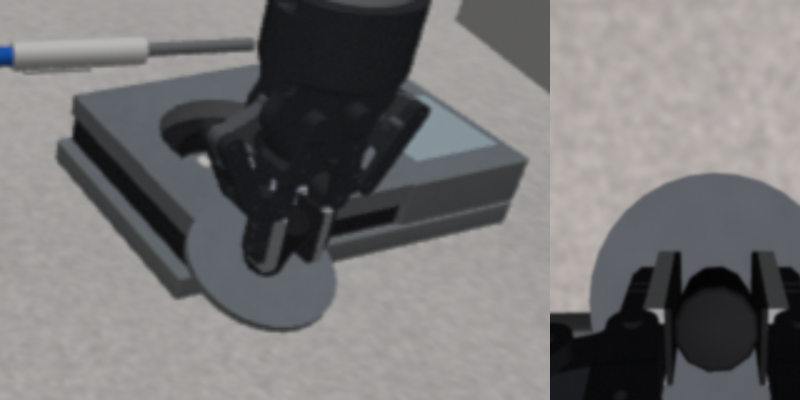

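Request:
play_rows:
  increments:
    - {"offset":[0,0,-10],"twist":0,"grip":0}
    - {"offset":[0,0,-30],"twist":0,"grip":0}
    - {"offset":[0,0,-55],"twist":0,"grip":0}
    - {"offset":[0,0,-75],"twist":0,"grip":0}
    - {"offset":[0,0,-75],"twist":0,"grip":0}

```text
time: 8.43
tool_pos: [0.678, 0.1307, 0.3066]
tool_rot: [0.0, 0.996, 0.092, 0.005]
contact_force: [0.4, -0.6, 0.6]
gripper_width: 0.26
```

```bash
python3 -c "
from h import *
print(rd(),head(),manip.state()['contact_force'])
im=snap('wrist','w6.png')
for r in manip.tip_of('cover','wrist')[:2]: p=w('wrist',r['xyz']);print(r['p'],rd(p),px('wrist',p))
print(rd())
# predicted outline of top face for tilts, compare top pixel row & left/right extents
s=manip.state();r=rot();g=s['tool_pos']+r[:,2]*.155
for d in [0,12,16,20,24,28]:
    t=np.radians(d);n=-r[:,2]*np.cos(t)+r[:,0]*np.sin(t);e=r[:,0]*np.cos(t)+r[:,2]*np.sin(t);f=np.cross(n,e)
    c=g-.032*n
    P=np.array([px('wrist',c+.045*(e*np.cos(a)+f*np.sin(a))) for a in np.linspace(0,2*np.pi,73)])
    print(d,'minrow',P[:,1].min(),'cols',P[:,0].min(),P[:,0].max())
sub=im.astype(int);m=((sub.max(2)-sub.min(2)<28)&(abs(sub.mean(2)-90)<25))
print([ (row,np.where(m[row,150:500])[0][[0,-1]]+150 if m[row,150:500].any() else None, m[row,150:500].sum()) for row in range(190,300,8)])
cv2.imwrite('pics/c6.png',im)"
```

```text
[122.1 -55.1 306.6] 10.601454501530366 [ 0.3971 -0.5916  0.565 ]
0.77 [103.2 -54.4 111.4] [321 325]
[120.8 -55.  301.3]
0 minrow 199 cols 225 420
12 minrow 212 cols 226 419
16 minrow 217 cols 226 419
20 minrow 222 cols 226 419
24 minrow 227 cols 226 419
28 minrow 233 cols 226 419
[(190, None, np.int64(0)), (198, None, np.int64(0)), (206, None, np.int64(0)), (214, None, np.int64(0)), (222, None, np.int64(0)), (230, array([297, 352]), np.int64(56)), (238, array([279, 371]), np.int64(93)), (246, array([267, 382]), np.int64(116)), (254, array([258, 391]), np.int64(134)), (262, array([251, 398]), np.int64(148)), (270, array([245, 404]), np.int64(160)), (278, array([203, 408]), np.int64(206)), (286, array([152, 412]), np.int64(261)), (294, array([234, 414]), np.int64(146))]
```

View pics/c6.png

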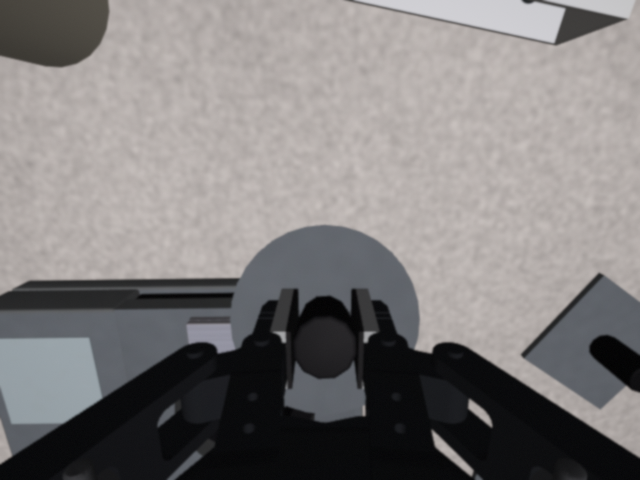

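Tilt is about 23°, with the far edge at row 226 and the low edge towards the lip side. Moving above the recess.

Request:
play_rows:
  increments:
    - {"offset":[-30,-13,0],"twist":0,"grip":0}
    - {"offset":[-65,-29,0],"twist":0,"grip":0}
    - {"offset":[-100,-45,0],"twist":0,"grip":0}
    - {"offset":[-124,-55,0],"twist":0,"grip":0}
    - {"offset":[-124,-55,0],"twist":0,"grip":0}

```text
time: 8.95
tool_pos: [0.5396, 0.1627, 0.2962]
tool_rot: [-0.0, 0.996, 0.093, -0.005]
contact_force: [0.9, 0.0, -0.7]
gripper_width: 0.26
```

```bash
python3 -c "
from h import *
print(rd(),head(),manip.state()['contact_force'])
im=snap('wrist','w7.png');print(rd())
for r in manip.tip_of('cover','wrist')[:2]: p=w('wrist',r['xyz']);print(r['p'],rd(p),px('wrist',p))
for n,x,y,z in [('lipL',31,30,66),('lipR',31,-30,66)]:
    print(n,px('wrist',np.r_[O+EX*x/1e3+EY*y/1e3,z/1e3]))
sub=im.astype(int);m=((sub.max(2)-sub.min(2)<28)&(abs(sub.mean(2)-90)<25))
"
```

```text
[ -8.    2.  296.2] 10.716083527341443 [ 0.9264  0.0096 -0.7179]
[ -6.    1.2 297.3]
0.73 [-22.6   0.8 109.5] [322 326]
lipL [270 199]
lipR [378 199]
```

View pics/w7.png

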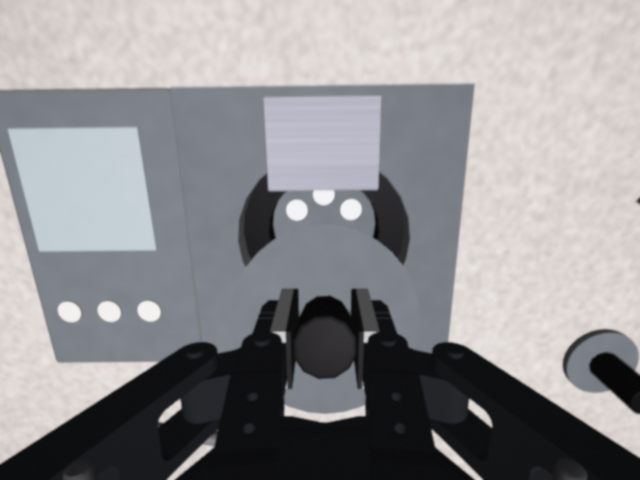

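Request:
play_rows:
  increments:
    - {"offset":[0,0,10],"twist":0,"grip":0}
    - {"offset":[0,0,22],"twist":0,"grip":0}
    - {"offset":[0,0,34],"twist":0,"grip":0}
    - {"offset":[0,0,42],"twist":0,"grip":0}
    - {"offset":[0,0,44],"twist":0,"grip":0}

```text
time: 9.47
tool_pos: [0.5441, 0.1614, 0.2532]
tool_rot: [0.0, 0.996, 0.092, -0.003]
contact_force: [0.3, -0.1, -1.6]
gripper_width: 0.261
```

Request:
play_rows:
  increments:
    - {"offset":[0,0,0],"twist":0,"grip":0}
    - {"offset":[0,0,0],"twist":0,"grip":0}

```text
time: 9.63
tool_pos: [0.545, 0.1617, 0.2565]
tool_rot: [0.0, 0.996, 0.092, -0.0]
contact_force: [0.3, 0.6, -1.7]
gripper_width: 0.258
```

```bash
python3 -c "
from h import *
print(rd(),manip.state()['contact_force'])
im=snap('wrist','w8.png')
for n,x,y,z in [('lipL',31,30,66),('lipR',31,-30,66)]: print(n,px('wrist',np.r_[O+EX*x/1e3+EY*y/1e3,z/1e3]))
cv2.imwrite('pics/c8.png',im[80:400,150:500])
sc=manip.grab_frame('scene');cv2.imwrite('pics/c8.png',np.hstack([im[80:400,150:500],cv2.resize(sc[190:300,390:545],(451,320),interpolation=2)])[:,:800])
"
```

```text
[ -2.9   0.  256.5] [ 0.2931  0.607  -1.6804]
lipL [256 222]
lipR [389 222]
```

View pics/c8.png

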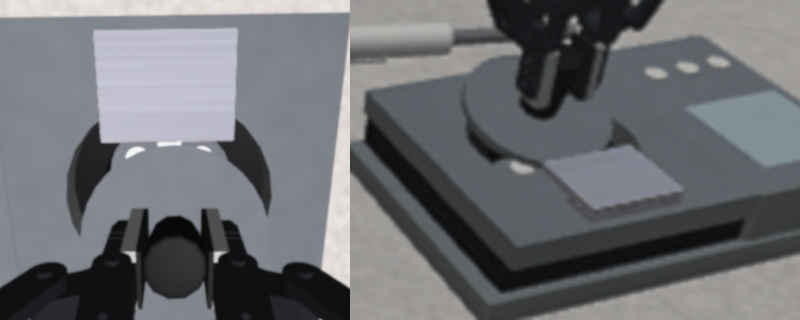

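No contact, and the lowered edge sits in the recess just short of the lip. Sliding it under.

Request:
play_rows:
  increments:
    - {"offset":[4,0,0],"twist":0,"grip":0}
    - {"offset":[8,0,0],"twist":0,"grip":0}
    - {"offset":[12,0,1],"twist":0,"grip":0}
    - {"offset":[15,0,2],"twist":0,"grip":0}
    - {"offset":[15,0,3],"twist":0,"grip":0}

```text
time: 10.15
tool_pos: [0.5602, 0.1647, 0.2539]
tool_rot: [-0.0, 0.996, 0.092, 0.0]
contact_force: [-0.1, -0.6, -1.4]
gripper_width: 0.258
```

Request:
play_rows:
  increments:
    - {"offset":[0,0,1],"twist":0,"grip":0}
    - {"offset":[0,0,2],"twist":0,"grip":0}
    - {"offset":[0,0,3],"twist":0,"grip":0}
    - {"offset":[0,0,4],"twist":0,"grip":0}
    - {"offset":[0,0,5],"twist":0,"grip":0}

```text
time: 10.57
tool_pos: [0.5594, 0.1645, 0.2485]
tool_rot: [0.0, 0.996, 0.092, -0.0]
contact_force: [0.3, 0.6, -1.2]
gripper_width: 0.259
```

Request:
play_rows:
  increments:
    - {"offset":[0,0,1],"twist":0,"grip":0}
    - {"offset":[0,0,2],"twist":0,"grip":0}
    - {"offset":[-1,0,3],"twist":0,"grip":0}
    - {"offset":[-2,0,4],"twist":0,"grip":0}
    - {"offset":[-2,0,4],"twist":0,"grip":0}

```text
time: 10.98
tool_pos: [0.5576, 0.1642, 0.2449]
tool_rot: [-0.0, 0.996, 0.092, 0.0]
contact_force: [0.7, 0.6, -0.2]
gripper_width: 0.259
```

Request:
play_rows:
  increments:
    - {"offset":[0,0,1],"twist":0,"grip":0}
    - {"offset":[-1,0,2],"twist":0,"grip":0}
    - {"offset":[-2,0,3],"twist":0,"grip":0}
    - {"offset":[-3,0,4],"twist":0,"grip":0}
    - {"offset":[-3,0,4],"twist":0,"grip":0}

```text
time: 11.4
tool_pos: [0.5561, 0.1639, 0.244]
tool_rot: [-0.0, 0.996, 0.092, 0.003]
contact_force: [-0.6, 0.2, 8.6]
gripper_width: 0.261
```

Request:
play_rows:
  increments:
    - {"offset":[-1,0,1],"twist":0,"grip":0}
    - {"offset":[-1,0,2],"twist":0,"grip":0}
    - {"offset":[-2,0,3],"twist":0,"grip":0}
    - {"offset":[-2,0,4],"twist":0,"grip":0}
    - {"offset":[-2,0,4],"twist":0,"grip":0}

```text
time: 11.82
tool_pos: [0.5553, 0.1638, 0.2434]
tool_rot: [-0.0, 0.996, 0.092, 0.004]
contact_force: [-6.1, -2.5, 22.2]
gripper_width: 0.258
```

Request:
play_rows:
  increments:
    - {"offset":[-1,0,1],"twist":0,"grip":0}
    - {"offset":[-1,0,2],"twist":0,"grip":0}
    - {"offset":[-2,0,3],"twist":0,"grip":0}
    - {"offset":[-2,0,3],"twist":0,"grip":0}

```text
time: 12.15
tool_pos: [0.5542, 0.1636, 0.2429]
tool_rot: [-0.0, 0.996, 0.092, 0.006]
contact_force: [-8.4, -2.1, 30.8]
gripper_width: 0.264
```

Force reached 31 N because edge friction is resisting the levelling. I'll back off, move the edge further under the lip, then drag back while pressing so friction helps.

Request:
play_rows:
  increments:
    - {"offset":[0,0,-5],"twist":0,"grip":0}
    - {"offset":[0,0,-12],"twist":0,"grip":0}
    - {"offset":[4,0,-14],"twist":0,"grip":0}
    - {"offset":[8,0,-14],"twist":0,"grip":0}
    - {"offset":[8,0,-14],"twist":0,"grip":0}

```text
time: 12.57
tool_pos: [0.5587, 0.1643, 0.2468]
tool_rot: [0.0, 0.996, 0.092, -0.001]
contact_force: [-1.0, 0.3, -0.7]
gripper_width: 0.261
```

```bash
python3 -c "
from h import *
print(rd(),manip.state()['contact_force'])
snap('wrist','w9.png');print(rd())
for r in manip.tip_of('cover','wrist')[:2]: p=w('wrist',r['xyz']);print(r['p'],rd(p))"
```

```text
[ 11.1   0.1 246.8] [-1.0253  0.326  -0.6752]
[ 10.8   0.1 246.5]
0.73 [-6.4  1.7 57.6]
```

Request:
play_rows:
  increments:
    - {"offset":[3,0,0],"twist":0,"grip":0}
    - {"offset":[6,0,0],"twist":0,"grip":0}
    - {"offset":[7,0,2],"twist":0,"grip":0}
    - {"offset":[7,0,4],"twist":0,"grip":0}
    - {"offset":[7,0,5],"twist":0,"grip":0}

```text
time: 13.08
tool_pos: [0.566, 0.1657, 0.2444]
tool_rot: [0.0, 0.996, 0.092, 0.0]
contact_force: [-6.4, -1.9, 11.5]
gripper_width: 0.264
```

Request:
play_rows:
  increments:
    - {"offset":[-2,0,1],"twist":0,"grip":0}
    - {"offset":[-4,0,2],"twist":0,"grip":0}
    - {"offset":[-6,0,3],"twist":0,"grip":0}
    - {"offset":[-7,0,3],"twist":0,"grip":0}

```text
time: 13.42
tool_pos: [0.5612, 0.1648, 0.2437]
tool_rot: [-0.001, 0.996, 0.092, 0.006]
contact_force: [4.7, 0.9, 5.3]
gripper_width: 0.259
```

Request:
play_rows:
  increments:
    - {"offset":[-1,0,2],"twist":0,"grip":0}
    - {"offset":[-2,0,4],"twist":0,"grip":0}
    - {"offset":[-4,0,5],"twist":0,"grip":0}
    - {"offset":[-5,0,6],"twist":0,"grip":0}

```text
time: 13.75
tool_pos: [0.5573, 0.164, 0.2408]
tool_rot: [-0.0, 0.996, 0.092, 0.007]
contact_force: [-2.4, -1.2, 17.8]
gripper_width: 0.256
```

```bash
python3 -c "
from h import *
s=manip.state();print(rd(),s['contact_force'],s['ft_torque'],s['joint_pos'])
snap('wrist','w10.png')
for r in manip.tip_of('cover','wrist')[:2]: p=w('wrist',r['xyz']);print(r['p'],rd(p))"
```

```text
[  9.7   0.  240.8] [-2.4289 -1.1685 17.7911] [ 0.019  -0.1942  0.0483] [ 0.1581  0.103   1.8481 -0.0001  1.176   1.5442]
0.87 [-0.5 -0.9 52.2]
```

Levelling now works; tilt is about 15°. Continuing.

Request:
play_rows:
  increments:
    - {"offset":[-2,0,0],"twist":0,"grip":0}
    - {"offset":[-4,0,1],"twist":0,"grip":0}
    - {"offset":[-5,0,3],"twist":0,"grip":0}
    - {"offset":[-6,0,4],"twist":0,"grip":0}

```text
time: 14.18
tool_pos: [0.5508, 0.1628, 0.2355]
tool_rot: [-0.0, 0.996, 0.092, 0.006]
contact_force: [-1.6, -0.1, 18.9]
gripper_width: 0.263
```

Request:
play_rows:
  increments:
    - {"offset":[-1,0,1],"twist":0,"grip":0}
    - {"offset":[-2,0,2],"twist":0,"grip":0}
    - {"offset":[-3,0,3],"twist":0,"grip":0}
    - {"offset":[-3,0,3],"twist":0,"grip":0}

```text
time: 14.52
tool_pos: [0.5485, 0.1623, 0.2335]
tool_rot: [-0.0, 0.996, 0.092, 0.007]
contact_force: [-0.7, -0.2, 17.0]
gripper_width: 0.261
```

```bash
python3 -c "
from h import *
s=manip.state();print(rd(),s['contact_force'],s['ft_torque'])
snap('wrist','w11.png')
for r in manip.tip_of('cover','wrist')[:2]: p=w('wrist',r['xyz']);print(r['p'],rd(p))"
```

```text
[  0.7  -0.  233.5] [-0.7261 -0.179  17.0278] [ 0.0317 -0.4892 -0.0851]
0.88 [ 0.5  3.  44.2]
```

Request:
play_rows:
  increments:
    - {"offset":[0,0,1],"twist":0,"grip":0}
    - {"offset":[0,0,2],"twist":0,"grip":0}
    - {"offset":[0,0,3],"twist":0,"grip":0}
    - {"offset":[0,0,3],"twist":0,"grip":0}

```text
time: 14.95
tool_pos: [0.5488, 0.1624, 0.2335]
tool_rot: [-0.0, 0.996, 0.092, 0.006]
contact_force: [-10.5, -3.0, 35.6]
gripper_width: 0.26
```

```bash
python3 -c "
from h import *
s=manip.state();print(rd(),s['contact_force'],s['ft_torque'])
im=snap('wrist','w12.png')
for r in manip.tip_of('cover','wrist')[:2]: p=w('wrist',r['xyz']);print(r['p'],rd(p))
sc=manip.grab_frame('scene');cv2.imwrite('pics/c12.png',np.hstack([im[80:400,150:500],cv2.resize(sc[190:300,390:545],(451,320),interpolation=2)])[:,:800])"
```

```text
[  1.1  -0.  233.5] [-10.45    -3.0004  35.6365] [-0.2685  1.0681 -0.1149]
0.7 [-3.   1.6 41.2]
```

View pics/c12.png

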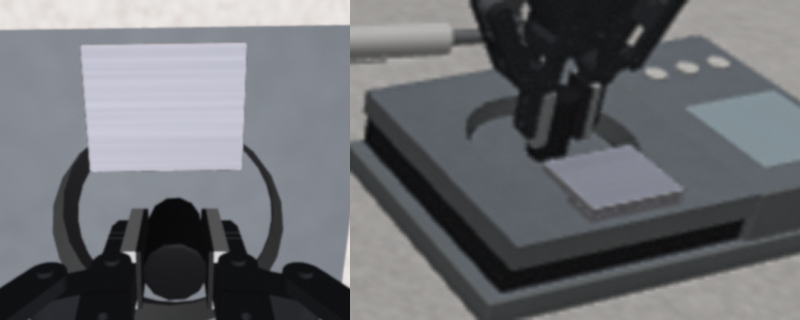

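It's seated: force jumped to 36 N at constant height and the moment reversed. I'll relieve the load while still holding, then open.

Request:
play_rows:
  increments:
    - {"offset":[0,0,-3],"twist":0,"grip":0}
    - {"offset":[0,0,-6],"twist":0,"grip":0}
    - {"offset":[0,0,-9],"twist":0,"grip":0}
    - {"offset":[0,0,-9],"twist":0,"grip":0}

```text
time: 15.43
tool_pos: [0.5454, 0.1619, 0.2342]
tool_rot: [-0.0, 0.996, 0.092, 0.001]
contact_force: [-0.5, -0.2, 9.5]
gripper_width: 0.256
```

```bash
python3 -c "
from h import *
s=manip.state();print(rd(),s['contact_force'],s['ft_torque'])
snap('wrist','w13.png')
for r in manip.tip_of('cover','wrist')[:2]: p=w('wrist',r['xyz']);print(r['p'],rd(p))"
```

```text
[ -2.4   0.1 234.2] [-0.4801 -0.218   9.5429] [ 0.0736 -0.3674  0.0016]
```

Request:
play_rows:
  increments:
    - {"offset":[1,0,-2],"twist":0,"grip":0}
    - {"offset":[1,0,-2],"twist":0,"grip":0.3}
    - {"offset":[1,0,-2],"twist":0,"grip":0.4}
    - {"offset":[1,0,-2],"twist":0,"grip":0.6}
    - {"offset":[1,0,-2],"twist":0,"grip":0.7}

```text
time: 15.95
tool_pos: [0.5451, 0.1619, 0.2335]
tool_rot: [0.0, 0.996, 0.092, -0.001]
contact_force: [-0.8, 0.4, -0.0]
gripper_width: 0.673
```

Request:
play_rows:
  increments:
    - {"offset":[0,0,0],"twist":0,"grip":0.8}
    - {"offset":[0,0,-5],"twist":0,"grip":0.8}
    - {"offset":[0,0,-25],"twist":0,"grip":0.8}
    - {"offset":[0,0,-60],"twist":0,"grip":0.8}
    - {"offset":[0,0,-95],"twist":0,"grip":0.8}

```text
time: 16.37
tool_pos: [0.545, 0.1618, 0.3293]
tool_rot: [0.0, 0.996, 0.092, -0.002]
contact_force: [0.9, 0.4, 0.2]
gripper_width: 0.798
```

Request:
play_rows:
  increments:
    - {"offset":[-20,0,-10],"twist":0,"grip":0.8}
    - {"offset":[-50,0,-20],"twist":0,"grip":0.8}
    - {"offset":[-70,0,-20],"twist":0,"grip":0.8}
    - {"offset":[-70,0,-20],"twist":0,"grip":0.8}

```text
time: 16.7
tool_pos: [0.4747, 0.1489, 0.3506]
tool_rot: [-0.0, 0.996, 0.092, 0.0]
contact_force: [0.3, 0.4, -0.7]
gripper_width: 0.799
```

```bash
python3 -c "
from h import *
s=manip.state();print(rd(),s['contact_force'],s['gripper_width'])
im=snap('wrist','w14.png');sc=snap('scene','s14.png')
for c in ['wrist','scene']:
  for q in ['cover','small_cover','square_cover']:
    for r in manip.tip_of(q,c)[:3]: p=w(c,r['xyz']);print(c,q,r['p'],rd(p),p)
cv2.imwrite('pics/c14.png',np.hstack([im[0:400,140:520],cv2.resize(sc[170:310,380:540],(400,400),interpolation=2)]))"
```

```text
[-74.3   0.6 350.6] [ 0.3402  0.3543 -0.6822] 0.7992412396798576
wrist cover 0.71 [-6.3  1.5 42.2] [0.5413 0.1625 0.0422]
wrist small_cover 0.92 [-119.6 -228.4    0.9] [ 0.4727 -0.0845  0.0009]
scene cover 0.82 [-4.1  1.5 42.8] [0.5435 0.1629 0.0428]
scene cover 0.69 [-146.4 -530.     5. ] [ 0.5023 -0.3858  0.005 ]
scene cover 0.58 [-256.1 -387.2   -0.4] [ 0.368  -0.2658 -0.0004]
scene square_cover 0.59 [  20.4 -290.5    0.9] [ 0.6218 -0.1195  0.0009]
```

View pics/c14.png

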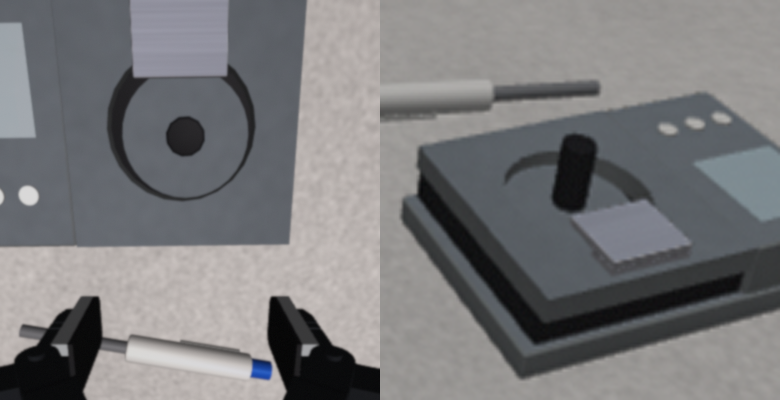

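```bash
python3 -c "
from h import *
print(manip.job_done())"
```

```text
the job is handed in; nothing more can be done
None
```

I closed the chamber with the grey 90 mm cover and handed the job in at about 17 s of the 38 s allowed; no verdict is reported.

- **Tilt:** The moves can't tilt the tool. I held the cover by its knob and pressed its near edge on the reader's far deck edge, which turned it in the grip to about 20–24°.
- **Fitting:** I put the low edge into the recess under the lip and dragged it back while pressing until it lay level. I took the load off and only then let go.

**Last checks:**
- **Cover:** The networks put it at 42–43 mm height, 4–6 mm from the recess centre towards the robot, against limits of 36–44 mm and 12 mm. The last picture shows it inside the recess with its far edge under the lip. I judged it flat by eye and did not measure the final angle.
- **Other covers:** The small and square covers were found within about 5 mm of where they started.
- **Gripper:** It was clear of everything.

**Disagreements and problems:**
- **First levelling attempt:** Friction jammed it at about 31 N, so I backed off and changed direction.
- **Peak force:** The highest reading was about 36 N at the wrist when the cover seated; the cover-on-reader force was not measured directly.
- **Grip height:** The networks' height readings put the grip 38–42 mm above the underside, slightly off the 38 mm I aimed for.

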